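# Sweep spilled nuts into the scoop pan

### The arm

A 6-joint arm with a two-finger parallel gripper is mounted at the origin on a cart in front of the work surface, level with it; the furniture and walls round the work are solid. World frame = base frame: x ahead of the robot, y to its left, z up, the work surface at z = 0. Lengths are in m, angles in rad, forces in N, time in s.
With the tool pointing down it reaches from about 0.275 to 0.85 m from the base axis. Payload 5.2 kg.
Tool frame: the origin (TCP) lies at the very end of the fingers, on their centre line; the grasp point (between the pads) lies 19 mm behind it; z points along the fingers, y is the line along which they close (so a half turn about z gives the same grasp; the last joint's range is limited). The gripper opens to 85 mm and grips with 20 to 120 N. Pads are 22 mm wide; open, the fingers measure 114 mm over their backs; the gripper's body (76 mm by 85 mm) begins 54 mm behind the grasp point. The pads swing forward as they close: fully open they stand 13 mm farther back than shut.
Start: joints at [1.092, 0.259, 1.535, -0, 1.348, -0.203], TCP at [0.15, 0.529, 0.231] pointing down, gripper open.
Joint ranges: [-3.14, 3.14], [-0.91, 2.08], [0.19, 2.58], [-1.22, 4.36], [0.22, 2.71], [-3.12, 3.12]. Speed limits (rad/s): [2.57, 2.57, 3.14, 3.14, 3.14, 3.14].

### API

Orientations are given as a rotation vector (axis times angle).
In Python, from bench import bot gives the robot as it stands.
- The arm moves only by the shell command python3 shift.py 'ROWS' [FORCE]. ROWS is a JSON object whose key "increments" holds a list of rows, 1 to 8 of them, each of 5 numbers: dx, dy, dz in parts of the range, where 1.0 means 1 m, then a turn about the tool's z in shares of pi/2 rad (1.0 is pi/2 rad), then the finger opening in m; each row is the pose to reach, as a shift and turn from the pose commanded when the command began, along the tool's axes at that moment; what a row does not reach only later rows make up. A row lasts 1/12 s, in which the tool goes at most 0.0417 m and 0.125 rad, less where a joint would pass 70% of its speed; a pose out of reach is approached as far as the arm can. The fingers move at their own pace and stop on an object; FORCE is the grip in N (left out, the last holds). Time passes only in rows, so rows that do not move let the fingers close. It prints the time, the measured TCP pose, the force, the opening and the grip force at its end. No shift or turn number may pass 1 either way. Input that does not fit is refused with a message, and nothing moves.
- bot.read_state(): the state, without advancing time (a new reading comes with each control period).
- bot.camera(name): name is "scene" or "top" or "wrist"; returns the picture (420x560x3 uint8, red, green, blue); there is no depth.
- bot.camera_params(name): a dict with "K" (3x3 intrinsics, pixels), "R" (3x3) and "t" (3): a world point X has camera coordinates R X + t. Camera axes: x right, y down, z forward; pixel columns grow to the right and rows downward; lengths in m; the calibration is good to about 2 mm. A picture is of the moment at which its call begins: read the wrist's pose just before it. camera_params takes no time and is no camera call; for the wrist camera it gives the pose at the moment of the call.
- bot.sign_off(): hands the job in; it is judged then, once.
The state is a dict: "t": time; "q": joint angles; "joint_velocities": joint speeds; "joint_efforts": joint torques, N m; "tcp_pos": TCP position; "tcp_rot": TCP orientation; "force": force on the tool from outside, world axes, zero at the start; "moment": the same for the moment, N m; "finger_gap": finger opening in m; "grasp_force": force on a finger pad.
Only numpy, scipy, OpenCV 4.12 (cv2) and the standard library are available. Lean on these libraries where they do the work, as an engineer would, in place of code of your own. Each camera call takes 0.05 s, during which the arm holds its last target. There are 200 camera calls.

### The job

Take the metal-bladed pusher off its plywood board and use it to sweep all five nuts along the bench into the open-mouthed scoop pan; never touch the nuts with the gripper itself. When all five lie fully inside the pan, past its sloping lip, stand the pusher back upright in the middle of its board and let go. Leave the piston and the chalk beside the sweep undisturbed.

Things in the scene. Friction and masses are not known exactly. Their poses are not given: they have to be found in the camera images.
- scoop_pan: Steel sheet pan fixed to the bench, open at one side, inside 240 mm wide, 125 mm deep; three walls 33 mm high, 3 mm thick, bow handle 32 mm out behind. Origin: bench level, middle of the mouth's front edge. x points into the pan, y along the mouth, z up. From x = 0 to 25 mm a lip ramps up from the bench to the 3 mm high floor; side walls begin at x = 10 mm.
- board: Fixed plywood board, 80 (x) x 136 (y) x 9 mm, on which the pusher stands at the start. Origin: centre of its underside, at bench level; its top is at z = 9 mm.
- pusher: Loose pusher, about 0.35 kg, self-standing: steel angle, wooden grip on top. Origin: centre of underside; x out of the sweeping face, y along the blade, z up. Blade 120 mm long (y), 52 mm high, leaning 15 deg back from its lower edge at x = +14 mm. Foot: 4 mm plate, x = -30 to +14 mm. Grip: 24 mm thick (x, centred on 0), 96 mm long (y), z = 54 to 94 mm; grasp from above across it (50 N will do).
- nut_a: Loose steel hexagon nut (dark or bright) lying flat, 27 mm across, 13 mm high, 33 g. Origin: centre of the underside.
- nut_b: Another nut, same size as nut_a.
- nut_c: Another nut, same size as nut_a.
- nut_d: Another nut, same size as nut_a.
- nut_e: Another nut, same size as nut_a.
- piston: Loose turned aluminium piston standing beside the sweeping area, 83 mm in diameter, 50 mm high. Origin: centre of the underside. To be left alone.
- chalk: Loose white stick of square marking chalk lying beside the sweeping area, about 60 mm long and 10 mm thick. Origin: centre of the underside. To be left alone.

How it is judged:
On the way, in this order (a step that is already met when the one before it is completed fails the run):
1. the pusher is taken off its board (horizontal distance between pusher and board above 0.1 m), for 0.1 s.
2. all five nuts are in the pan (x of nut_a in the frame of scoop_pan between 0.025 and 0.125 m and y of nut_a in the frame of scoop_pan between -0.12 and 0.12 m and z of each of nut_a, nut_b, nut_c, nut_d, nut_e in the frame of scoop_pan below 0.045 m and x of nut_b in the frame of scoop_pan between 0.025 and 0.125 m and y of nut_b in the frame of scoop_pan between -0.12 and 0.12 m and x of nut_c in the frame of scoop_pan between 0.025 and 0.125 m and y of nut_c in the frame of scoop_pan between -0.12 and 0.12 m and x of nut_d in the frame of scoop_pan between 0.025 and 0.125 m and y of nut_d in the frame of scoop_pan between -0.12 and 0.12 m and x of nut_e in the frame of scoop_pan between 0.025 and 0.125 m and y of nut_e in the frame of scoop_pan between -0.12 and 0.12 m), for 0.2 s.
At the end, for the whole second after the job is handed in: The origins of all five nuts lie inside the pan past its ramped lip (at least 25 mm in from the mouth edge, between the walls, less than 45 mm up), the pusher stands upright (within 0.1 rad) on its board with its origin within 25 mm of the board's centre, and all are at rest (all of step 2 and linear speed of each of nut_a, nut_b, nut_c, nut_d, nut_e, pusher below 0.02 m/s and horizontal distance between pusher and board below 0.025 m and z of pusher in the frame of board between 0.005 and 0.014 m and angle between pusher's own z axis and vertical below 0.1 rad); the robot touches nothing.
It fails at once if the gripper or arm touches a nut (contact force between any of the fingers, the arm and nut_a above 0.5 N or contact force between any of the fingers, the arm and nut_b above 0.5 N or contact force between any of the fingers, the arm and nut_c above 0.5 N or contact force between any of the fingers, the arm and nut_d above 0.5 N or contact force between any of the fingers, the arm and nut_e above 0.5 N).
It fails at once if the piston or chalk is disturbed (moved more than 15 mm) (distance of any of piston, chalk from where it was at the start of the episode above 0.015 m).
It also fails if it takes over 61 s, if anything falls off the work surface, if the arm or the gripper's body presses on something with over 40 N, if the wrist force passes 120 N, or if a joint passes its speed limit or range.

## Working session

There is one attempt and no reset: what is moved stays moved. The work goes in short steps, Python scripts to look and compute and a shell command to move; the robot and the scene stay as the last step left them, time stands still between calls to the robot, and variables do not carry over. Pictures are saved under pics/ and viewed, at most 10 in all, crops included, and the job is handed in when it is done.

```bash
ls; mkdir -p pics
python3 - <<'E'
from bench import bot
import cv2
s=bot.read_state();print(s)
for n in("top","scene"):
    im=bot.camera(n);cv2.imwrite(f"pics/{n}0.png",im[:,:,::-1])
    p=bot.camera_params(n);print(n,p)
E
```

```text
bench.py
pics
shift.py
{'t': 0.0, 'q': array([ 1.09218551e+00,  2.59340608e-01,  1.53612294e+00, -2.42955215e-05,
        1.34798581e+00, -2.02788133e-01]), 'joint_velocities': array([ 1.42459856e-04,  5.75476782e-05,  1.71469793e-03,  3.02012787e-04,
       -1.74251372e-05,  5.98829086e-04]), 'joint_efforts': array([-2.49931982e-04, -4.46043742e+01, -2.90557390e+01, -4.48293022e-04,
        1.21359489e-02,  3.90540379e-05]), 'tcp_pos': array([0.14951002, 0.52872403, 0.23045999]), 'tcp_rot': array([-4.31798389e-01, -3.11117171e+00,  2.76077498e-03]), 'force': array([ 0.11506319, -0.1937929 , -0.40320626]), 'moment': array([ 0.01271825, -0.03570588, -0.01131186]), 'grasp_force': 0.0, 'finger_gap': 0.08499576615882698}
top {'K': array([[402.40401247,   0.        , 273.30977333],
       [  0.        , 402.40401247, 215.89645367],
       [  0.        ,   0.        ,   1.        ]]), 'R': array([[-0.00973421, -0.99993042, -0.00666402],
       [-0.9953807 ,  0.01032604, -0.09544968],
       [ 0.09551185,  0.00570411, -0.99541195]]), 't': array([0.057534  , 0.56901127, 0.90741644])}
scene {'K': array([[409.24843574,   0.        , 277.32182151],
       [  0.        , 409.24843574, 211.20117943],
       [  0.        ,   0.        ,   1.        ]]), 'R': array([[ 0.85417329, -0.51996166,  0.00527793],
       [-0.30827362, -0.51454206, -0.80013364],
       [ 0.41875454,  0.68182574, -0.59979855]]), 't': array([-0.48912646,  0.24813394,  0.67458824])}
```

View pics/top0.png

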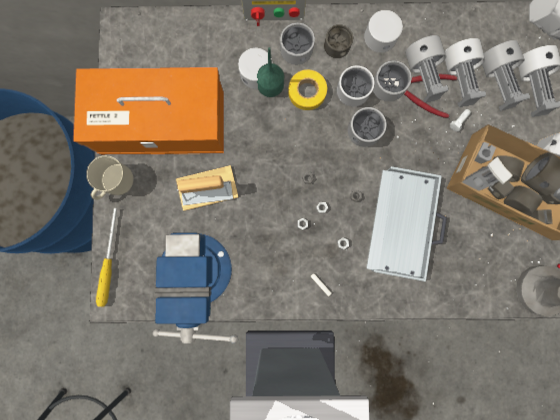

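View pics/scene0.png

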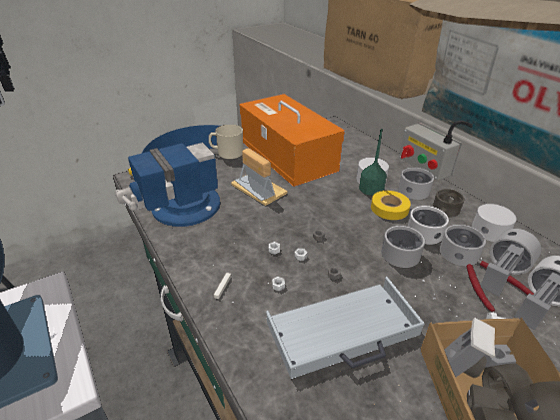

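Top view: nuts near (310,178), (322,207), (303,224), (357,196), (343,243). The pan mouth is its left edge, (383,168) to (370,275); the pusher on its board is at (206,187), the chalk at (320,284) and the piston at (368,125). The scene view confirms this layout.

```bash
cat > h.py <<'E'
from bench import bot
import numpy as np, cv2
def ray(n,u,v,P=None):
    p=P or bot.camera_params(n);K,R,t=p["K"],p["R"],p["t"]
    return -R.T@t, R.T@np.linalg.inv(K)@np.array([u,v,1.])
def plane(n,u,v,z,P=None):
    c,d=ray(n,u,v,P);return c+d*(z-c[2])/d[2]
def tri(a,b):
    (c1,d1),(c2,d2)=a,b
    s=np.linalg.lstsq(np.c_[d1,-d2],c2-c1,rcond=None)[0]
    p,q=c1+d1*s[0],c2+d2*s[1];return (p+q)/2,np.linalg.norm(p-q)
def proj(n,X):
    p=bot.camera_params(n);x=p["K"]@(p["R"]@np.array(X)+p["t"]);return x[:2]/x[2]
E
python3 - <<'E'
from h import *
t=cv2.imread("pics/top0.png");s=cv2.imread("pics/scene0.png")
a=cv2.resize(t[155:220,165:250],None,fx=7,fy=7,interpolation=cv2.INTER_CUBIC)
a=cv2.resize(a,(600,455))
b=cv2.resize(s[140:210,222:297],None,fx=6,fy=6,interpolation=cv2.INTER_CUBIC)
c=np.zeros((600,800,3),np.uint8)
# top crop x5 (80x65) , scene crop x5, pan crop x3
c[:300,:400]=cv2.resize(t[158:218,166:246],(400,300),interpolation=cv2.INTER_CUBIC)
c[:300,400:]=cv2.resize(s[142:202,222:302],(400,300),interpolation=cv2.INTER_CUBIC)
c[300:,:400]=cv2.resize(t[160:290,290:463],(400,300),interpolation=cv2.INTER_CUBIC)
c[300:,400:]=cv2.resize(s[225:378,262:466],(400,300),interpolation=cv2.INTER_CUBIC)
cv2.imwrite("pics/c.png",c)
E
```

```text
(no output)
```

View pics/c.png

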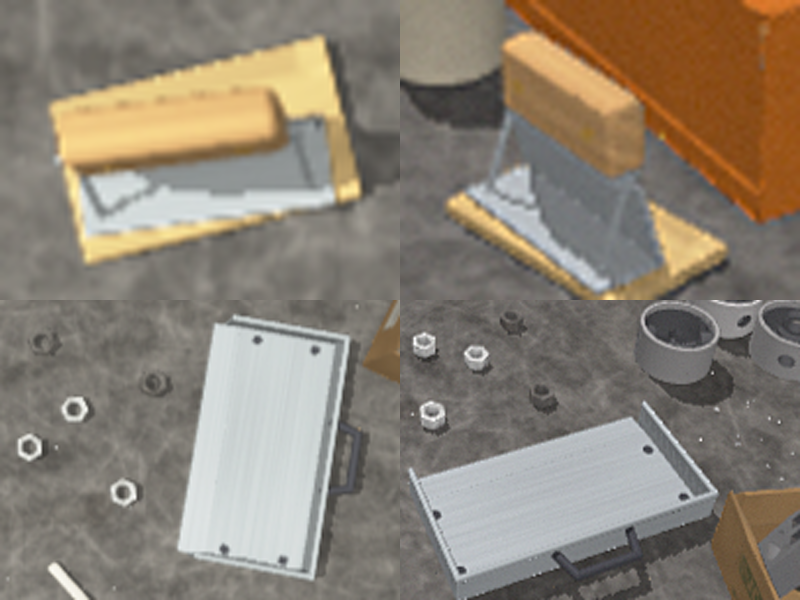

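The crops show the foot on the robot-facing side of the board and the blade standing on the far side, so the sweeping face looks to world +x. The grip lies along the board. The crops also give me pixel corners, and next I measure from them.

Run:
```python
from h import *
np.set_printoptions(precision=4,suppress=True)
t=cv2.imread("pics/top0.png");s=cv2.imread("pics/scene0.png")
T=lambda x,y:ray("top",166+x/5-.4,158+y/5-.4)
S=lambda x,y:ray("scene",222+(x-400)/5-.4,142+y/5-.4)
TP=lambda x,y:ray("top",290+x*173/400-.3,160+(y-300)*130/300-.3)
SP=lambda x,y:ray("scene",262+(x-400)*.51-.3,225+(y-300)*.51-.3)
print("board right-far",tri(T(325,38),S(727,244)),"left-near",tri(T(85,262),S(445,205))) 
for q in [(50,105),(325,38),(360,197),(85,262)]:
    c,d=T(*q);print("board@9",c+d*(.009-c[2])/d[2])
print("grip top right corner far/near",tri(T(275,92),S(640,103)),tri(T(275,92),S(643,98)))
print("foot corners z13")
for q in [(85,235),(333,203)]:
    c,d=T(*q);print(c+d*(.013-c[2])/d[2])
print("pan mouth", tri(TP(215,323),SP(641,420)))
for q in [(215,323),(180,550)]:
    c,d=TP(*q);print("mouth",c+d*(.0-c[2])/d[2])
for q in [(350,338),(313,578)]:
    c,d=TP(*q);print("pan back top",c+d*(.033-c[2])/d[2])
# wood mask (grip + board) & nuts
h=cv2.cvtColor(t,cv2.COLOR_BGR2HSV)
m=((h[...,2]>190)&(h[...,1]<30)).astype(np.uint8)
n,l,st,ce=cv2.connectedComponentsWithStats(m[165:300,290:365])
for i in range(1,n):
    if st[i,4]>15: c=ce[i]+[290,165];print("white",c,st[i,4],plane("top",*c,.013))
g=cv2.cvtColor(t,cv2.COLOR_BGR2GRAY)
for (u,v) in [(309,178),(357,196)]:
    p=cv2.GaussianBlur(g,(3,3),0)[v-12:v+13,u-12:u+13];mm=p<62
    y,x=np.nonzero(mm);print("dark",x.mean()+u-12,y.mean()+v-12,mm.sum(),plane("top",x.mean()+u-12,y.mean()+v-12,.010))
cir=[(368,125)]
print("piston",plane("top",368,122,.05),"toolbox edge",plane("top",220,152,.0),plane("top",150,155,0))
print("vise",plane("top",215,240,.03),plane("top",182,235,.1),"mug",plane("top",132,180,.0))
```

```text
board right-far (array([0.6944, 0.1527, 0.0118]), np.float64(0.0009214461379970231)) left-near (array([0.5881, 0.2675, 0.0074]), np.float64(0.0007215511185789267))
board@9 [0.6635 0.285  0.009 ]
board@9 [0.6946 0.1532 0.009 ]
board@9 [0.6174 0.1365 0.009 ]
board@9 [0.5876 0.2673 0.009 ]
grip top right corner far/near (array([0.6499, 0.1642, 0.1033]), np.float64(4.19545697046636e-05)) (array([0.6501, 0.1634, 0.1063]), np.float64(0.0018248175869628655))
foot corners z13
[0.6001 0.2665 0.013 ]
[0.6141 0.1489 0.013 ]
pan mouth (array([ 0.6859, -0.2164, -0.002 ]), np.float64(0.009037487029842405))
mouth [ 0.6815 -0.2131  0.    ]
mouth [ 0.4464 -0.1691  0.    ]
pan back top [ 0.6578 -0.3391  0.033 ]
pan back top [ 0.419  -0.2911  0.033 ]
white [322.2549 206.4706] 51 [ 0.5921 -0.064   0.013 ]
white [302.4186 223.4186] 43 [ 0.5524 -0.0164  0.013 ]
white [343.2653 242.9184] 49 [ 0.5057 -0.1113  0.013 ]
white [320.4508 284.2787] 122 [ 0.4105 -0.0559  0.013 ]
dark nan nan 0 [nan nan nan]
dark nan nan 0 [nan nan nan]
piston [ 0.7835 -0.1696  0.05  ] toolbox edge [0.7296 0.18   0.    ] [0.7241 0.3504 0.    ]
vise [0.5149 0.1868 0.03  ] [0.5236 0.2468 0.1   ] mug [0.6629 0.3928 0.    ]<stdin>:29: RuntimeWarning: Mean of empty slice.
  ret = ret.dtype.type(ret / rcount)
```

```bash
cat >> h.py <<'E'
def go(*T):
    "T: x y z yaw_deg (world yaw of tool y) -> print shift in tool axes, turn"
    from scipy.spatial.transform import Rotation as Ro
    s=bot.read_state();R=Ro.from_rotvec(s["tcp_rot"]).as_matrix();p=s["tcp_pos"]
    yaw=np.degrees(np.arctan2(R[1,1],R[0,1]))
    print("t %.2f at"%s["t"],p.round(4),"yaw %.1f"%yaw,"gap %.4f"%s["finger_gap"],"tilt",R[:2,2].round(4),"F",s["force"].round(1))
    if len(T)==4:
        d=R.T@(np.array(T[:3])-p);w=(T[3]-yaw+180)%360-180
        print("shift",d.round(4),"turn %.4f"%-np.radians(w))
E
python3 -c "
from h import *
go(.637,.211,.25,6.8)
print(plane('top',309,178,.006),plane('top',357,196,.006))
print('vise top',tri(ray('top',181,235),ray('scene',206,145)))"
```

```text
t 0.10 at [0.1495 0.5288 0.2305] yaw 74.2 gap 0.0855 tilt [-0.0008 -0.0015] F [-0.3 -0.9 -0.5]
shift [-0.5556 -0.1731 -0.0194] turn 1.1763
[ 0.66196962 -0.03449369  0.006     ] [ 0.61720442 -0.14808722  0.006     ]
vise top (array([0.52034467, 0.23692694, 0.15197684]), np.float64(0.0014847093095581522))
```

Careful with the scale: turns go in shares of pi/2 rad. That gives: 1.176 rad / 1.5708 = 0.7487.

```bash
python3 shift.py '{"increments": [[-0.1, -0.03, -0.02, 0.1273, 0.06], [-0.556, -0.173, -0.02, 0.7487, 0.06], [-0.556, -0.173, -0.02, 0.7487, 0.06], [-0.556, -0.173, -0.02, 0.7487, 0.06], [-0.556, -0.173, -0.02, 0.7487, 0.06], [-0.556, -0.173, -0.02, 0.7487, 0.06], [-0.556, -0.173, -0.02, 0.7487, 0.06], [-0.556, -0.173, -0.02, 0.7487, 0.06]]}'; python3 -c "
from h import *
go(.637,.211,.25,6.8)"
```

```text
t: 0.77
tcp_pos: [0.4297, 0.3463, 0.2454]
tcp_rot: [-1.878, -2.518, 0.001]
force: [0.4, 0.7, -0.0]
finger_gap: 0.06
grasp_force: 0.0
t 0.77 at [0.4297 0.3463 0.2454] yaw 16.5 gap 0.0600 tilt [-0.0006 -0.0002] F [ 0.4  0.7 -0. ]
shift [-0.1888  0.1602 -0.0047] turn 0.1701
```

In the tool's units: 0.17 rad / 1.5708 = 0.1082.

```bash
python3 shift.py '{"increments": [[-0.189, 0.16, 0, 0.1082, 0.06], [-0.189, 0.16, 0, 0.1082, 0.06], [-0.189, 0.16, 0, 0.1082, 0.06], [-0.189, 0.16, 0, 0.1082, 0.06], [-0.189, 0.16, 0, 0.1082, 0.06], [-0.189, 0.16, 0, 0.1082, 0.06], [-0.189, 0.16, 0, 0.1082, 0.06], [-0.189, 0.16, 0, 0.1082, 0.06]]}'
python3 - <<'E'
from h import *
go(.637,.211,.25,6.8)
P=bot.camera_params("wrist");im=bot.camera("wrist");cv2.imwrite("pics/w1.png",im[:,:,::-1])
import pickle;pickle.dump(P,open("w1.pkl","wb"))
E
```

```text
t: 1.43
tcp_pos: [0.6377, 0.2115, 0.2438]
tcp_rot: [-2.082, -2.351, 0.003]
force: [-0.8, 0.7, -0.0]
finger_gap: 0.06
grasp_force: 0.0
t 1.43 at [0.6377 0.2115 0.2438] yaw 7.0 gap 0.0600 tilt [-0.0025 -0.0004] F [-0.8  0.7 -0. ]
shift [-0.0004 -0.0008 -0.0062] turn 0.0027
```

View pics/w1.png

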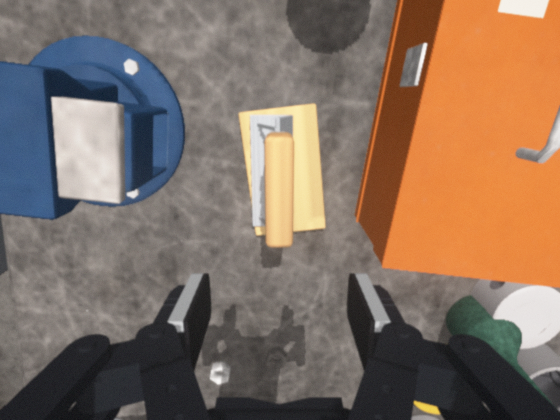

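The wrist view shows the board with corners (240,112), (316,104), (325,228), (257,235). The grip spans (265..294, 132..248) and is clear of the toolbox and the vise.

Run:
```python
from h import *
import pickle;P=pickle.load(open("w1.pkl","rb"))
np.set_printoptions(precision=4,suppress=True)
im=cv2.imread("pics/w1.png");h=cv2.cvtColor(im,cv2.COLOR_BGR2HSV)
print("hsv grip",h[190,280],"board",h[190,310])
roi=np.zeros(h.shape[:2],bool);roi[95:255,232:332]=1
g,b=h[190,280].astype(int),h[190,310].astype(int)
m=(roi&(h[...,0]<30)&(h[...,1]>60))
D=lambda c:np.abs(h.astype(int)-c).sum(2)
mg=(m&(D(g)<D(b))).astype(np.uint8);mg=cv2.morphologyEx(mg,cv2.MORPH_OPEN,np.ones((5,5)))
c=max(cv2.findContours(mg,0,2)[0],key=cv2.contourArea);r=cv2.minAreaRect(c);bx=cv2.boxPoints(r)
print(r);W=np.array([plane("",u,v,.103,P) for u,v in bx]);print(W,W.mean(0))
cb=max(cv2.findContours(m.astype(np.uint8),0,2)[0],key=cv2.contourArea)
W=np.array([plane("",u,v,.009,P) for u,v in [(240,112),(316,104),(325,228),(257,235)]]);print("board",W,W.mean(0))
# heights, top vs wrist
T=lambda x,y:ray("top",166+x/5-.4,158+y/5-.4)
w=lambda u,v:ray("",u,v,P)
print("board corners tri",tri(T(50,105),w(316,104)),tri(T(325,38),w(325,228)),tri(T(85,262),w(240,112)))
print("grip end tri",tri(T(275,92),w(292,245)),tri(T(62,112),w(291,134)))
```

```text
hsv grip [ 19  97 245] board [ 22  91 240]
((277.5264892578125, 189.48719787597656), (32.03670120239258, 113.24019622802734), 0.7538482546806335)
[[0.6268 0.1678 0.103 ]
 [0.618  0.2634 0.103 ]
 [0.6428 0.2661 0.103 ]
 [0.6544 0.1708 0.103 ]] [0.6355 0.217  0.103 ]
board [[0.5899 0.2718 0.009 ]
 [0.6657 0.2888 0.009 ]
 [0.6963 0.1575 0.009 ]
 [0.6207 0.1397 0.009 ]] [0.6432 0.2144 0.009 ]
board corners tri (array([ 0.6669,  0.2888, -0.0068]), np.float64(0.0007826131590308925)) (array([ 0.6974,  0.1542, -0.0004]), np.float64(0.0012545766525798967)) (array([ 0.5888,  0.2708, -0.0048]), np.float64(0.0009014894124304201))
grip end tri (array([0.6539, 0.1661, 0.0884]), np.float64(0.0020701482824884883)) (array([0.6437, 0.2621, 0.0825]), np.float64(0.005200323702796243))
```

```bash
python3 shift.py '{"increments": [[0.003, -0.001, 0.03, 0, 0.06], [0.003, -0.001, 0.06, 0, 0.06], [0.003, -0.001, 0.1, 0, 0.06], [0.003, -0.001, 0.13, 0, 0.06], [0.003, -0.001, 0.155, 0, 0.06], [0.003, -0.001, 0.17, 0, 0.06], [0.003, -0.001, 0.178, 0, 0.06], [0.003, -0.001, 0.178, 0, 0.06]]}' 50; python3 shift.py '{"increments": [[0, 0, 0, 0, 0.06], [0, 0, 0, 0, 0.06], [0, 0, 0, 0, 0], [0, 0, 0, 0, 0], [0, 0, 0, 0, 0], [0, 0, 0, 0, 0], [0, 0, 0, 0, 0], [0, 0, 0, 0, 0]]}' 50;python3 shift.py '{"increments": [[0, 0, 0, 0, 0], [0, 0, 0, 0, 0], [0, 0, 0, 0, 0], [0, 0, 0, 0, 0]]}' 60;python3 -c "
from h import *
go(.636,.214,.066,6.8)"
```

```text
t: 2.15
tcp_pos: [0.6327, 0.2174, 0.0659]
tcp_rot: [-2.075, -2.355, 0.005]
force: [-0.3, 0.3, -0.4]
finger_gap: 0.0599
grasp_force: 0.0
t: 2.82
tcp_pos: [0.636, 0.2165, 0.0688]
tcp_rot: [2.078, 2.355, 0.003]
force: [0.4, 0.8, 5.2]
finger_gap: 0.0236
grasp_force: 52.5
t: 3.15
tcp_pos: [0.636, 0.2165, 0.0688]
tcp_rot: [2.078, 2.355, 0.003]
force: [0.4, 0.1, 5.7]
finger_gap: 0.0231
grasp_force: 58.4
t 3.15 at [0.636  0.2165 0.0688] yaw 7.2 gap 0.0231 tilt [0.0022 0.0004] F [0.4 0.1 5.7]
shift [-0.0025 -0.0003  0.0028] turn 0.0061
```

```bash
python3 shift.py '{"increments": [[0, 0, -0.01, 0, 0], [0, 0, -0.03, 0, 0], [0, 0, -0.05, 0, 0], [0, 0, -0.07, 0, 0], [0, 0, -0.09, 0, 0], [0, 0, -0.09, 0, 0]]}' 60;python3 -c "
from h import *
go(.648,.021,.16,-101)"
```

```text
t: 3.65
tcp_pos: [0.6368, 0.2167, 0.1619]
tcp_rot: [2.076, 2.353, 0.007]
force: [1.3, -0.1, -2.5]
finger_gap: 0.0232
grasp_force: 59.7
t 3.65 at [0.6368 0.2167 0.1619] yaw 7.2 gap 0.0232 tilt [0.0057 0.0009] F [ 1.3 -0.1 -2.5]
shift [-0.1956 -0.0133  0.0018] turn 1.8879
```

In the tool's units: 0.975 rad / 1.5708 = 0.6207.

```bash
python3 shift.py '{"increments": [[-0.025, 0, 0, 0.0637, 0], [-0.05, 0, 0, 0.1432, 0], [-0.075, 0, 0, 0.2228, 0], [-0.1, -0.005, 0, 0.3024, 0], [-0.125, -0.005, 0, 0.382, 0], [-0.15, -0.01, 0, 0.4615, 0], [-0.175, -0.013, 0, 0.5411, 0], [-0.196, -0.013, 0, 0.6207, 0]]}';python3 shift.py '{"increments": [[0, 0, 0, 0.0764, 0], [0, 0, 0, 0.1528, 0], [0, 0, 0, 0.2292, 0], [0, 0, 0, 0.3056, 0], [0, 0, 0, 0.382, 0], [0, 0, 0, 0.4584, 0], [0, 0, 0, 0.5348, 0], [0, 0, 0, 0.5812, 0]]}';python3 -c "
from h import *
go(.648,.021,.062,-101)
im=bot.camera('top');cv2.imwrite('pics/t1.png',cv2.resize(im[140:300,180:460,::-1],(784,448)))"
```

```text
t: 4.32
tcp_pos: [0.6448, 0.0186, 0.1555]
tcp_rot: [-2.942, -1.097, 0.006]
force: [-1.1, -0.6, -3.3]
finger_gap: 0.0234
grasp_force: 59.6
t: 4.98
tcp_pos: [0.6453, 0.0204, 0.1555]
tcp_rot: [-3.126, 0.311, 0.006]
force: [0.3, -0.1, -5.4]
finger_gap: 0.0233
grasp_force: 59.7
t 4.98 at [0.6453 0.0204 0.1555] yaw -101.4 gap 0.0233 tilt [-0.0038  0.0005] F [ 0.3 -0.1 -5.4]
shift [ 0.0029 -0.0011  0.0935] turn -0.0064
```

View pics/t1.png

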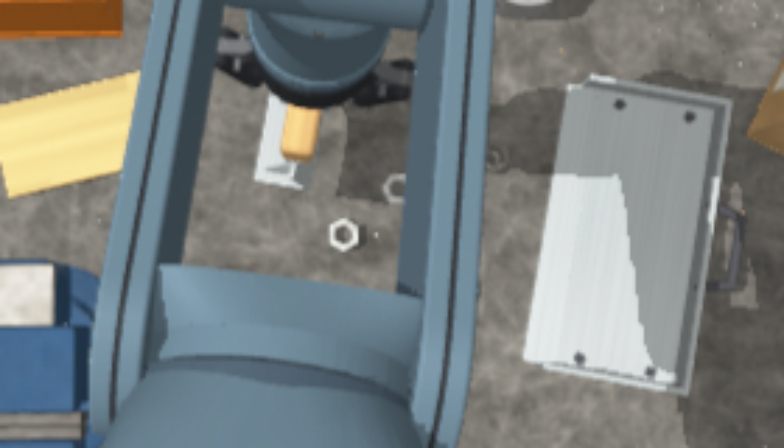

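Top view: the pusher hangs at crop (290,140), facing the pan with the foot behind it. The board at the left is empty and the lane to the pan is free.

```bash
python3 shift.py '{"increments": [[0.001, 0, 0.02, 0, 0], [0.002, 0, 0.045, 0, 0], [0.003, 0, 0.065, 0, 0], [0.003, 0, 0.08, 0, 0], [0.003, 0, 0.088, 0, 0], [0.003, 0, 0.091, 0, 0], [0.003, 0, 0.093, 0, 0], [0.003, 0, 0.093, 0, 0]]}';python3 -c "
from h import *
go(.648,.021,.0615,-101)"
```

```text
t: 5.7
tcp_pos: [0.6498, 0.0197, 0.0648]
tcp_rot: [-3.127, 0.301, -0.0]
force: [0.9, 0.9, -3.4]
finger_gap: 0.0236
grasp_force: 59.8
t 5.70 at [0.6498 0.0197 0.0648] yaw -101.0 gap 0.0236 tilt [ 0.0003 -0.    ] F [ 0.9  0.9 -3.4]
shift [-0.0021 -0.0009  0.0033] turn 0.0003
```

```bash
python3 shift.py '{"increments": [[0, 0, 0.002, 0, 0], [0, 0, 0.0035, 0, 0], [0, 0, 0.0035, 0, 0], [0, 0, 0.0035, 0, 0]]}';python3 -c "
from h import *
go(.648,.021,.0615,-101)"
```

```text
t: 6.03
tcp_pos: [0.6498, 0.0198, 0.0617]
tcp_rot: [3.127, -0.301, 0.001]
force: [1.1, 0.1, -3.5]
finger_gap: 0.0232
grasp_force: 59.8
t 6.03 at [0.6498 0.0198 0.0617] yaw -101.0 gap 0.0232 tilt [ 0.0007 -0.0001] F [ 1.1  0.1 -3.5]
shift [-0.002  -0.0009  0.0002] turn -0.0001
```

```bash
python3 shift.py '{"increments": [[-0.001, 0.008, 0, 0, 0], [-0.002, 0.02, 0, 0, 0], [-0.002, 0.034, 0, 0, 0], [-0.002, 0.048, 0, 0, 0], [-0.002, 0.062, 0, 0, 0], [-0.002, 0.076, 0, 0, 0], [-0.002, 0.09, 0, 0, 0], [-0.002, 0.1, 0, 0, 0]]}';python3 shift.py '{"increments": [[0, 0.01, 0, 0, 0], [0, 0.022, 0, 0, 0], [0, 0.034, 0, 0, 0], [0, 0.046, 0, 0, 0], [0, 0.058, 0, 0, 0], [0, 0.07, 0, 0, 0], [0, 0.08, 0, 0, 0], [0, 0.09, 0, 0, 0]]}';python3 -c "
from h import *
go(.564+.191*-.036+.982*.042,-.191+.982*-.036*-1*-1-.191*.042,.0615,-101)
s=bot.read_state()['tcp_pos'];d=s-[.564,-.191,0];print('pan',-.191*d[0]-.982*d[1],.982*d[0]-.191*d[1])
im=bot.camera('scene');cv2.imwrite('pics/s1.png',cv2.resize(im[170:390,200:480,::-1],(764,600)))"
```

```text
t: 6.7
tcp_pos: [0.6281, -0.0805, 0.0613]
tcp_rot: [3.126, -0.304, 0.0]
force: [0.5, -0.4, -3.5]
finger_gap: 0.0233
grasp_force: 59.8
t: 7.37
tcp_pos: [0.6111, -0.1675, 0.0611]
tcp_rot: [-3.127, 0.302, 0.0]
force: [0.4, 0.2, -3.9]
finger_gap: 0.0234
grasp_force: 59.9
t 7.37 at [ 0.6111 -0.1675  0.0611] yaw -101.0 gap 0.0234 tilt [-0.0001  0.0001] F [ 0.4  0.2 -3.9]
shift [ 0.0003  0.0681 -0.0004] turn -0.0005
pan -0.03211023671447806 0.04174486038364021
```

View pics/s1.png

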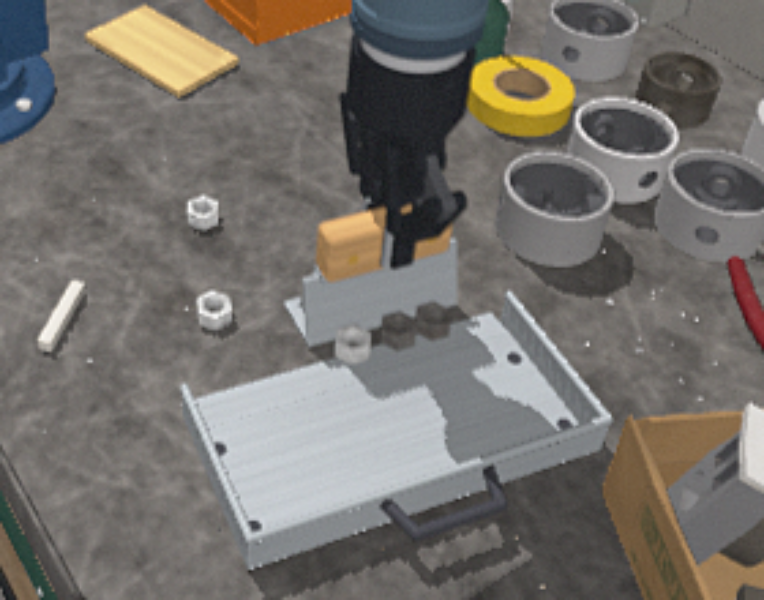

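The three nuts of the first lane lie side by side ahead of the blade at the lip (crop (352,345), (400,330), (432,318)). The other two and the chalk haven't moved.

```bash
python3 shift.py '{"increments": [[0, 0.01, -0.0005, 0, 0], [0, 0.022, -0.002, 0, 0], [0, 0.034, -0.0035, 0, 0], [0, 0.044, -0.004, 0, 0], [0, 0.054, -0.004, 0, 0], [0, 0.063, -0.004, 0, 0], [0, 0.071, -0.004, 0, 0], [0, 0.073, -0.004, 0, 0]]}';python3 shift.py '{"increments": [[0, 0.001, 0, 0, 0], [0, -0.01, -0.002, 0, 0], [0, -0.03, -0.02, 0, 0], [0, -0.06, -0.045, 0, 0], [0, -0.09, -0.06, 0, 0], [0, -0.12, -0.06, 0, 0], [0, -0.12, -0.06, 0, 0], [0, -0.12, -0.06, 0, 0]]}';python3 -c "
from h import *
go(.564+.191*.224-.982*.058,-.191+.982*.224+.191*.058,.125,-101)
im=bot.camera('scene');cv2.imwrite('pics/s2.png',cv2.resize(im[170:390,200:480,::-1],(764,600)))"
```

```text
t: 8.08
tcp_pos: [0.5971, -0.2398, 0.0652]
tcp_rot: [3.126, -0.303, 0.0]
force: [0.2, 1.0, -3.6]
finger_gap: 0.0229
grasp_force: 59.9
t: 8.75
tcp_pos: [0.6205, -0.1169, 0.1257]
tcp_rot: [-3.127, 0.295, -0.0]
force: [0.4, -0.8, -4.6]
finger_gap: 0.023
grasp_force: 60.2
t 8.75 at [ 0.6205 -0.1169  0.1257] yaw -100.8 gap 0.0230 tilt [0.0002 0.0003] F [ 0.4 -0.8 -4.6]
shift [-0.0988 -0.141   0.0007] turn 0.0041
```

View pics/s2.png

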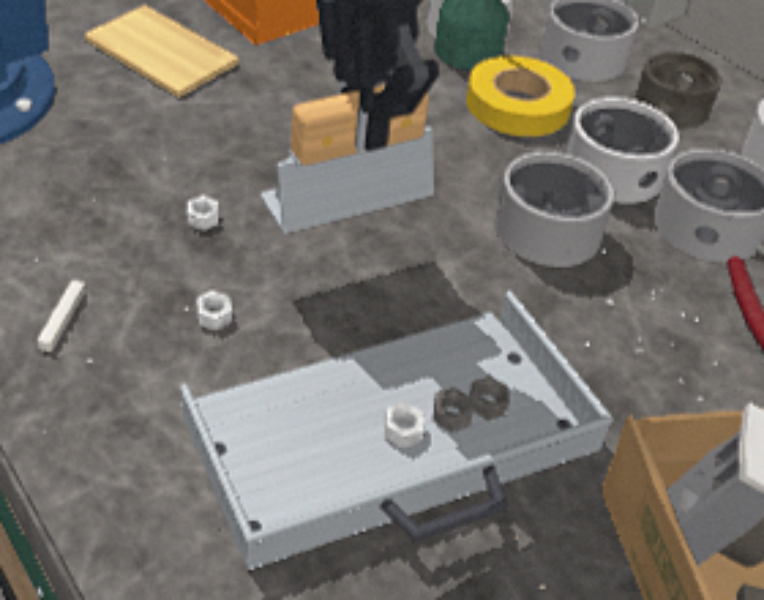

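The three nuts lie well inside the pan (crop (404,425), (453,408), (490,397)). Two bright nuts remain, at (203,212) and (213,310).

```bash
python3 shift.py '{"increments": [[-0.015, -0.02, 0, 0, 0], [-0.035, -0.045, 0, 0, 0], [-0.055, -0.075, 0, 0, 0], [-0.075, -0.105, 0, 0, 0], [-0.09, -0.13, 0, 0, 0], [-0.099, -0.141, 0, 0, 0], [-0.099, -0.141, 0, 0, 0], [-0.099, -0.141, 0, 0, 0]]}';python3 shift.py '{"increments": [[0, 0, 0.01, 0, 0], [0, 0, 0.025, 0, 0], [0, 0, 0.04, 0, 0], [0, 0, 0.05, 0, 0], [0, 0, 0.056, 0, 0], [0, 0, 0.06, 0, 0], [0, 0, 0.06, 0, 0], [0, 0, 0.06, 0, 0]]}'; python3 -c "
from h import *
go(.564+.191*.224-.982*.058,-.191+.982*.224+.191*.058,.0615,-101)"
```

```text
t: 9.47
tcp_pos: [0.5501, 0.0368, 0.1252]
tcp_rot: [3.126, -0.3, 0.0]
force: [0.1, -0.4, -4.2]
finger_gap: 0.0233
grasp_force: 60.5
t: 10.13
tcp_pos: [0.5505, 0.0367, 0.0653]
tcp_rot: [3.127, -0.302, 0.001]
force: [-0.3, 0.7, -3.3]
finger_gap: 0.0232
grasp_force: 60.6
t 10.13 at [0.5505 0.0367 0.0653] yaw -101.0 gap 0.0232 tilt [ 0.0003 -0.0001] F [-0.3  0.7 -3.3]
shift [-0.0013 -0.0032  0.0038] turn -0.0007
```

```bash
python3 shift.py '{"increments": [[0, 0, 0.002, 0, 0], [0, 0, 0.0038, 0, 0], [0, 0.01, 0.0038, 0, 0], [0, 0.022, 0.0038, 0, 0], [0, 0.036, 0.0038, 0, 0], [0, 0.05, 0.0038, 0, 0], [0, 0.064, 0.0038, 0, 0], [0, 0.078, 0.0038, 0, 0]]}';python3 shift.py '{"increments": [[0, 0.014, 0, 0, 0], [0, 0.028, 0, 0, 0], [0, 0.042, 0, 0, 0], [0, 0.056, 0, 0, 0], [0, 0.07, 0, 0, 0], [0, 0.084, 0, 0, 0], [0, 0.098, 0, 0, 0], [0, 0.11, 0, 0, 0]]}';python3 -c "
from h import *
go()
s=bot.read_state()['tcp_pos'];d=s-[.564,-.191,0];print('pan',-.191*d[0]-.982*d[1],.982*d[0]-.191*d[1])"
```

```text
t: 10.8
tcp_pos: [0.5348, -0.0413, 0.0617]
tcp_rot: [3.127, -0.302, 0.001]
force: [0.5, 0.5, -4.8]
finger_gap: 0.0231
grasp_force: 60.4
t: 11.47
tcp_pos: [0.5136, -0.1494, 0.0617]
tcp_rot: [3.126, -0.303, 0.001]
force: [0.0, -0.6, -5.5]
finger_gap: 0.0231
grasp_force: 60.6
t 11.47 at [ 0.5136 -0.1494  0.0617] yaw -101.1 gap 0.0231 tilt [ 0.0003 -0.0006] F [ 0.  -0.6 -5.5]
pan -0.03121466860705789 -0.05745471370902231
```

```bash
python3 shift.py '{"increments": [[0.003, 0.01, -0.0005, 0, 0], [0.006, 0.02, -0.002, 0, 0], [0.006, 0.033, -0.0035, 0, 0], [0.006, 0.044, -0.004, 0, 0], [0.006, 0.054, -0.004, 0, 0], [0.006, 0.063, -0.004, 0, 0], [0.006, 0.071, -0.004, 0, 0], [0.006, 0.072, -0.004, 0, 0]]}';python3 shift.py '{"increments": [[0, 0.001, 0, 0, 0], [0, -0.01, -0.002, 0, 0], [0, -0.03, -0.02, 0, 0], [0, -0.06, -0.045, 0, 0], [0, -0.09, -0.07, 0, 0], [0, -0.12, -0.095, 0, 0], [0, -0.12, -0.095, 0, 0], [0, -0.12, -0.095, 0, 0]]}';python3 -c "
from h import *
go(.642,.2125,.16,12.9)
im=bot.camera('scene');cv2.imwrite('pics/s3.png',cv2.resize(im[170:390,200:480,::-1],(764,600)))"
```

```text
t: 12.13
tcp_pos: [0.5061, -0.2209, 0.0654]
tcp_rot: [3.126, -0.303, 0.0]
force: [0.2, 0.2, -4.3]
finger_gap: 0.0232
grasp_force: 60.6
t: 12.8
tcp_pos: [0.5303, -0.099, 0.1622]
tcp_rot: [3.127, -0.295, 0.006]
force: [-0.2, 0.2, -3.9]
finger_gap: 0.0237
grasp_force: 60.7
t 12.80 at [ 0.5303 -0.099   0.1622] yaw -100.8 gap 0.0237 tilt [ 0.0036 -0.0012] F [-0.2  0.2 -3.9]
shift [ 0.0515 -0.3269  0.0023] turn -1.9838
```

View pics/s3.png

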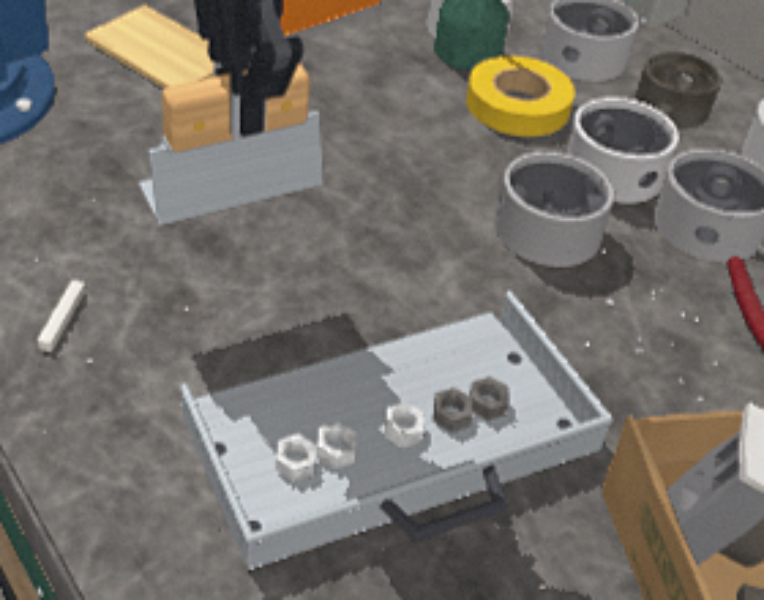

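All five nuts are in the pan (crop (297,458), (337,444), (404,425), (453,408), (490,397)), and the chalk and piston are unmoved. I'm taking the pusher back to its board.

In the tool's units: -0.97 rad / 1.5708 = -0.6175.

```bash
python3 shift.py '{"increments": [[0.01, -0.02, -0.003, -0.0637, 0], [0.02, -0.045, -0.006, -0.1432, 0], [0.03, -0.07, -0.01, -0.2228, 0], [0.045, -0.095, -0.013, -0.3024, 0], [0.06, -0.12, -0.013, -0.382, 0], [0.07, -0.145, -0.013, -0.4615, 0], [0.085, -0.168, -0.013, -0.5411, 0], [0.085, -0.168, -0.013, -0.6175, 0]]}';python3 shift.py '{"increments": [[0, 0, 0, -0.0764, 0], [0, 0, 0, -0.1528, 0], [0, 0, 0, -0.2292, 0], [0, 0, 0, -0.3056, 0], [0, 0, 0, -0.382, 0], [0, 0, 0, -0.4584, 0], [0, 0, 0, -0.5348, 0], [0, 0, 0, -0.6112, 0]]}';python3 -c "
from h import *
go(.642,.213,.12,12.9)"
```

```text
t: 13.52
tcp_pos: [0.6466, 0.0503, 0.171]
tcp_rot: [-2.9, -1.202, -0.0]
force: [1.5, -0.7, -2.3]
finger_gap: 0.0233
grasp_force: 60.8
t: 14.18
tcp_pos: [0.6437, 0.0461, 0.171]
tcp_rot: [-2.021, -2.401, 0.004]
force: [0.4, -0.1, -4.6]
finger_gap: 0.0231
grasp_force: 60.8
t 14.18 at [0.6437 0.0461 0.171 ] yaw 9.8 gap 0.0231 tilt [-0.0041  0.    ] F [ 0.4 -0.1 -4.6]
shift [0.1647 0.0271 0.051 ] turn -0.0536
```

In the tool's units: -0.054 rad / 1.5708 = -0.0344.

```bash
python3 shift.py '{"increments": [[0.02, 0.003, 0, -0.0127, 0], [0.05, 0.008, 0, -0.0344, 0], [0.08, 0.013, 0, -0.0344, 0], [0.11, 0.018, 0, -0.0344, 0], [0.14, 0.023, 0.01, -0.0344, 0], [0.16, 0.027, 0.03, -0.0344, 0], [0.165, 0.027, 0.05, -0.0344, 0], [0.165, 0.027, 0.05, -0.0344, 0]]}';python3 shift.py '{"increments": [[0, 0, 0.01, 0, 0], [0, 0, 0.02, 0, 0], [0, 0, 0.03, 0, 0], [0, 0, 0.03, 0, 0], [0, 0, 0.03, 0, 0]]}';python3 - <<'E'
from h import *
go(.642,.213,.069,12.9)
im=bot.camera('top');c=cv2.resize(im[158:218,166:246,::-1],(640,480),interpolation=cv2.INTER_CUBIC)
im=bot.camera('scene');d=cv2.resize(im[142:202,222:302,::-1],(640,480),interpolation=cv2.INTER_CUBIC)
cv2.imwrite('pics/b1.png',cv2.resize(np.hstack([c,d]),(800,300)))
E
```

```text
t: 14.85
tcp_pos: [0.6397, 0.215, 0.1163]
tcp_rot: [-1.956, -2.448, 0.014]
force: [-2.1, -1.5, -5.4]
finger_gap: 0.0228
grasp_force: 60.6
t: 15.27
tcp_pos: [0.6438, 0.2133, 0.0928]
tcp_rot: [-1.964, -2.451, 0.002]
force: [0.4, 0.3, -3.5]
finger_gap: 0.0231
grasp_force: 60.7
t 15.27 at [0.6438 0.2133 0.0928] yaw 12.6 gap 0.0231 tilt [-0.0014 -0.0003] F [ 0.4  0.3 -3.5]
shift [ 0.0001 -0.0017  0.0238] turn -0.0054
```

View pics/b1.png

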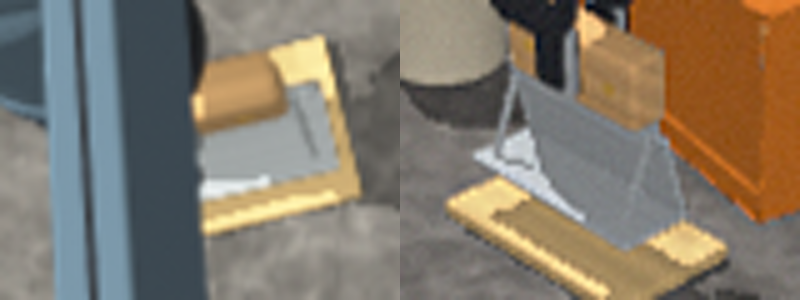

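The pusher hovers square over the board, with its shadow and foot inside the board outline. I'm setting it down.

```bash
python3 shift.py '{"increments": [[0, -0.0015, 0.006, 0, 0], [0, -0.0015, 0.012, 0, 0], [0, -0.0015, 0.016, 0, 0], [0, -0.0015, 0.019, 0, 0], [0, -0.0015, 0.0215, 0, 0], [0, -0.0015, 0.0235, 0, 0], [0, -0.0015, 0.0235, 0, 0], [0, -0.0015, 0.0235, 0, 0]]}';python3 -c "
from h import *
go(.642,.213,.069,12.9)"
```

```text
t: 16.03
tcp_pos: [0.6425, 0.2141, 0.0698]
tcp_rot: [-1.963, -2.453, 0.0]
force: [0.2, 0.7, -3.4]
finger_gap: 0.0233
grasp_force: 60.8
t 16.03 at [0.6425 0.2141 0.0698] yaw 12.7 gap 0.0233 tilt [-0.0002 -0.0001] F [ 0.2  0.7 -3.4]
shift [-0.0009 -0.0007  0.0008] turn -0.0041
```

```bash
python3 shift.py '{"increments": [[0, 0, 0.001, 0, 0], [0, 0, 0.002, 0, 0], [0, 0, 0.002, 0, 0], [0, 0, 0.002, 0, 0]]}';python3 shift.py '{"increments": [[0, 0, 0, 0, 0.03], [0, 0, 0, 0, 0.04], [0, 0, 0, 0, 0.06], [0, 0, 0, 0, 0.06], [0, 0, 0, 0, 0.06], [0, 0, 0, 0, 0.06], [0, 0, 0, 0, 0.06], [0, 0, 0, 0, 0.06]]}';python3 -c "
from h import *
go(.642,.213,.069,12.9)"
```

```text
t: 16.37
tcp_pos: [0.6429, 0.2143, 0.0689]
tcp_rot: [1.962, 2.452, 0.002]
force: [-0.6, 1.0, 2.2]
finger_gap: 0.0237
grasp_force: 61.5
t: 17.03
tcp_pos: [0.6425, 0.214, 0.0679]
tcp_rot: [1.963, 2.453, 0.0]
force: [-0.0, 0.5, 0.0]
finger_gap: 0.0599
grasp_force: 0.0
t 17.03 at [0.6425 0.214  0.0679] yaw 12.7 gap 0.0599 tilt [ 0. -0.] F [-0.   0.5  0. ]
shift [-0.0009 -0.0007 -0.0011] turn -0.0041
```

```bash
python3 shift.py '{"increments": [[0, 0, -0.01, 0, 0.06], [0, 0, -0.03, 0, 0.06], [0, 0, -0.05, 0, 0.06], [0, 0, -0.08, 0, 0.06], [0, 0, -0.11, 0, 0.06], [0, 0, -0.14, 0, 0.06], [0, 0, -0.17, 0, 0.06], [0, 0, -0.175, 0, 0.06]]}';python3 shift.py '{"increments": [[0, 0, 0, 0, 0.06], [0, 0, 0, 0, 0.06], [0, 0, 0, 0, 0.06], [0, 0, 0, 0, 0.06]]}';python3 - <<'E'
from h import *
go()
np.set_printoptions(precision=4,suppress=True)
P=bot.camera_params("wrist");im=bot.camera("wrist")[:,:,::-1]
c=cv2.resize(im[80:280,200:360],(400,500))
s=bot.camera('scene')[:,:,::-1];d=cv2.resize(s[130:370,215:455],(400,400))
o=np.zeros((500,800,3),np.uint8);o[:,:400]=c;o[:400,400:]=d;cv2.imwrite('pics/f.png',o)
g=plane("",279,190,.103,P);print(g)
E
```

```text
t: 17.7
tcp_pos: [0.6449, 0.2145, 0.2508]
tcp_rot: [1.958, 2.447, 0.013]
force: [0.8, 1.1, 1.7]
finger_gap: 0.06
grasp_force: 0.0
t: 18.03
tcp_pos: [0.6415, 0.2139, 0.2407]
tcp_rot: [-1.961, -2.451, 0.004]
force: [-0.1, -0.9, -0.3]
finger_gap: 0.0601
grasp_force: 0.0
t 18.03 at [0.6415 0.2139 0.2407] yaw 12.7 gap 0.0601 tilt [-0.0038 -0.0006] F [-0.1 -0.9 -0.3]
[0.6392 0.2222 0.103 ]
```

View pics/f.png

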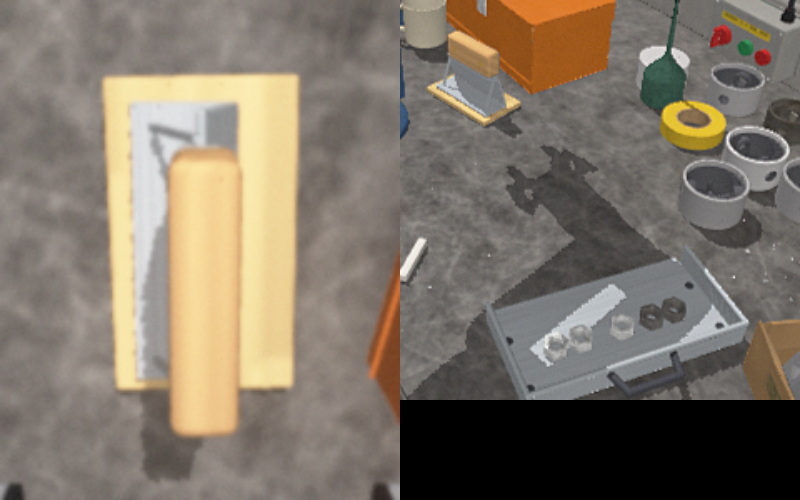

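The last picture shows the pusher upright and centred on its board (foot at crop (130..238, 102..380), inside the board at (104..298, 75..388)). All five nuts are in the pan and the gripper is clear, so I'm handing in.

```bash
python3 -c "
from bench import bot
print(bot.sign_off())"
```

```text
the job is handed in; nothing more can be done
None
```

I handed the job in at about 18 s: the last pictures show all five nuts inside the pan, the pusher upright and centred on its board, the gripper clear, and the piston and chalk unmoved; no verdict was returned.

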